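Move a hanging tray of gilded work to the notched drying hook

ROBOT

A 6-joint arm with a two-finger parallel gripper is mounted at the origin on the work surface. World frame = base frame: x ahead of the robot, y to its left, z up, the work surface at z = 0. Lengths are in mm, angles in rad, forces in N, time in s.
With the tool pointing down it reaches from about 275 to 1000 mm from the base axis. Payload 8.4 kg.
Tool frame: the origin (TCP) lies between the finger pads; the fingertips stand 8 mm ahead of it and the grasp point (between the pads) lies 11 mm behind it (tcp_to_tips is the distance from the TCP to the fingertips, in mm); z points along the fingers, y is the line along which they close (so a half turn about z gives the same grasp; the last joint's range is limited). The gripper opens to 85 mm and grips with 20 to 120 N. Pads are 22 mm wide; open, the fingers measure 114 mm over their backs; the gripper's body (76 mm by 85 mm) begins 54 mm behind the grasp point. The pads swing forward as they close: fully open they stand 13 mm farther back than shut.
Start: joints at [-1.312, 0.353, 1.633, -0, 1.155, -0.002], TCP at [161.157, -603.868, 239.281] pointing down, gripper open.
Joint ranges: [-2.63, 2.63], [-0.92, 2.1], [0.06, 2.66], [-1.3, 4.44], [0, 2.69], [-3.02, 3.02]. Speed limits (rad/s): [2.22, 2.22, 2.79, 3.14, 3.14, 3.14].

INTERFACE

Orientations are given as [roll, pitch, yaw] about the fixed x, y, z axes, in that order (R = Rz(yaw) Ry(pitch) Rx(roll)).
In Python, from rig import * gives the robot as it stands.
- The arm moves only by the tool step_arm, never from a script. Its argument "motion" is a list of rows, each an object with "claw": the finger opening in mm, from 0 to 85.4; "delta_pos": the shift along the tool's x, y, z in mm, a list of three; "turn": the turn about the tool's z in rad. In form: [{"claw": claw, "delta_pos": [dx, dy, dz], "turn": turn}, ...]. A call has 1 to 8 rows; each row shifts and turns the commanded pose from where the row before left it, along the tool's axes as they then stand; what a row does not reach is not made up. A row lasts 1/12 s, in which the tool goes at most 41.7 mm and 7.16 degrees, less where a joint would pass 70% of its speed; a pose out of reach is approached as far as the arm can. A call is refused whole if a number of a shift passes 41.7 or a number of a turn 0.125, either way. A call with a gripper value outside its range is refused whole. The fingers move at their own pace and stop on an object; "force" is the grip in N (left out, the last holds). Time passes only in rows, so rows that do not move let the fingers close. It gives the time, the measured TCP pose, the force, the opening and the grip force at its end, in the units of the state.
- sense(): the state, without advancing time (a new reading comes with each control period).
- grab_frame(name): name is "side" or "top" or "wrist"; returns a dict with "img" (480x640x3 uint8, red, green, blue), "vertical_fov" (degrees; the focal length in pixels is half the picture's height over the tangent of half this angle, whatever the lens; pixels are square), "cx", "cy" (the principal point, pixels), "R" (3x3) and "t" (3): a world point X has camera coordinates R X + t. Camera axes: x right, y down, z forward; pixel columns grow to the right and rows downward; lengths in mm; the calibration is good to about 2 mm. A picture is of the moment at which its call begins. There is no depth.
- sign_off(): hands the job in; it is judged then, once.
The state is a dict: "clock": time; "qpos": joint angles; "qvel": joint speeds; "joint_efforts": joint torques, N m; "eef_pos": TCP position; "tcp_rot": TCP orientation; "contact_force": force on the tool from outside, world axes, zero at the start; "wrist_torque": the same for the moment, N m; "opening": opening from 0.0 (shut) to 1.0 (fully open); "grasp_force": force on a finger pad.
Only numpy, scipy, OpenCV 4.12 (cv2) and the standard library are available. Lean on these libraries where they do the work, as an engineer would, in place of code of your own. Each camera call takes 0.05 s, during which the arm holds its last target. There are 200 camera calls.

TASK

Take the tray hanging on the plain hook by its wooden grip and carry it level, without ever setting it down or spilling the rosette, to the notched hook. Rest it lightly on top of that hook's strip in front of the notch, slide it gently back along the strip by feel until it meets the stop, and let it sink fully into the notch, then let go so it hangs there still and level. Never force it against either hook, and leave the tin, the jar and the brush where they are.

Things in the scene. Friction and masses are not known exactly. Their poses are not given: they have to be found in the camera images.
- tray: Rigid hanging tray of steel flats, 0.3 to 0.6 kg, balanced. Origin: middle of the crown's underside (bears on an arm), z up. Its hook is a C seen along x, 10 mm thick in x: crown y +-17, z 0 to 10; lip y -17 to -9 down to z -20; stem y 9 to 17 down to a cross beam (y +-63, z -84 to -76). The arm lies between lip and stem. Starts on the plain hook, x axis within 0.08 rad of the arm's.
- tray_grip (a point): Point at z +47 mm on the tray's axis, in its pale wooden grip: an upright block 16 mm (x) by 24 mm (y), tray z 10 to 65 mm. Grasping at this point keeps fingertips clear of arm and stop. The tray comes off an arm by lifting it over the upturned tip (15 mm or more) and drawing it off past the tip, or lifting over 20 mm and shifting to the tray's +y.
- tray_pan (a point): Middle of the pan's inner floor, 147 mm under the tray's origin. The open aluminium pan is 90 mm (x) by 130 mm (y), 22 mm deep, its underside 150 mm below the tray's origin; two flats join it to the cross beam.
- rosette: Loose brass rosette, disc 42 mm across, 15 mm high, 60 g, lying in the pan; origin: centre of its underside.
- plain_hook: Fixed black steel stand holding the tray at the start. Origin on the table under the arm's middle. Arm: level square bar 10 mm wide, 10 thick, along the stand's x, flat top 190 mm above the table, from the post (x 105 to 123 mm, no higher than the arm) to an upturned tip at x -88 to -82. Base plate 10 mm thick, x -70 to 130, y +-60 mm.
- plain_tip (a point): Middle of the plain hook's upturned tip, at the height of the arm's top; the tip rises 14 mm above this.
- notched_hook: Fixed stand, same build, size and axes as the plain hook, but its arm's flat top is 195 mm above the table, and a 10 mm wide, 8 mm thick aluminium strip is clamped on it (strip top 203 mm above the table). The strip is clamped anywhere within 15 mm either way and is not measured: see or feel it. A tray at stand x -32 mm always bears on plain strip in front of the notch.
- notched_mid (a point): Middle of the notched hook's arm, on its top. The notch's middle is within 15 mm of it along x. Strip from the tip side: 48 mm plain, then the notch, 14 mm long and 8 mm deep (down to the arm), then a stop 6 mm thick, 14 mm above the strip, that is the notch's far wall, then 33 mm plain. A crown slid up to the stop drops in when lowered. Push with 3 to 8 N; over 25 N is rough.
- notched_tip (a point): Middle of the notched hook's upturned tip, at the height of the arm's top; the tip rises 14 mm above this.
- tin: Closed paint tin 68 mm across, 85 mm high, origin under its centre: leave alone.
- jar: Closed amber jar 52 mm across, 75 mm high, origin under its centre: leave alone.
- brush: Paint brush 200 mm long lying on the table, origin under it: leave alone.

How it is judged:
By the outcome, as a careful person would: the job done as asked, in the order asked, and still so for the second after the job is handed in, with the robot touching nothing.
It also fails if it takes over 72 s, if anything falls off the work surface, if the arm or the gripper's body presses on something with over 40 N, if the wrist force passes 120 N, or if a joint passes its speed limit or range.

## Working session

There is one attempt and no reset: what is moved stays moved. The work goes in short steps, Python scripts to look and compute and a tool call to move; the robot and the scene stay as the last step left them, time stands still between calls to the robot, and variables do not carry over. Pictures are saved under pics/ and viewed, at most 10 in all, crops included, and the job is handed in when it is done.

Besides the shell and the picture viewer there is one more tool, called after "Call:" in YAML: its name, and indented under it one key for each argument. step_arm: Moves the arm, as the interface text tells. Its arguments: {"type":"object","properties":{"motion":{"type":"array","items":{"type":"object","properties":{"claw":{"type":"number"},"delta_pos":{"type":"array","items":{"type":"number"}},"turn":{"type":"number"}}}},"force":{"type":"number"}},"required":["motion"]}

```bash
mkdir -p pics; ls
python3 - <<'E'
from rig import *
import cv2
s=sense();print(s)
for n in("side","top"):
    f=grab_frame(n);cv2.imwrite(f"pics/{n}0.png",f["img"][:,:,::-1]);print(n,f["vertical_fov"],f["cx"],f["cy"],f["R"],f["t"])
E
```

```text
pics
{'clock': 0.0, 'qpos': array([-1.31242986e+00,  3.53639647e-01,  1.63415103e+00,  6.20617579e-06,
        1.15515979e+00, -2.39962144e-03]), 'qvel': array([-0.00300682,  0.00033021,  0.00061377,  0.00135986,  0.0001783 ,
       -0.00159479]), 'joint_efforts': array([ 3.88947810e-03, -6.05239105e+01, -3.42066908e+01,  3.36583998e-04,
        9.46433516e-03,  6.34487023e-06]), 'eef_pos': array([ 161.0222728 , -603.42413985,  238.55973637]), 'tcp_rot': array([-3.14023486e+00, -8.93258381e-06,  2.60763577e-01]), 'contact_force': array([-0.69636837, -0.13125973,  0.43515089]), 'wrist_torque': array([-0.02248225, -0.02112679,  0.02974441]), 'grasp_force': 0.0, 'opening': 1.0024370960999387}
side 55.02620846927647 325.3952769280845 243.30489785819037 [[ 0.99170644 -0.12848289  0.0032376 ]
 [-0.07799693 -0.62166573 -0.77938963]
 [ 0.10215093  0.77267319 -0.62653118]] [-583.12858511  157.31916139 1159.93154707]
top 52.043298663243824 318.28775067757954 239.1047378676996 [[-1.53151747e-02 -9.99879068e-01 -2.70094009e-03]
 [-9.86188964e-01  1.55509013e-02 -1.64892380e-01]
 [ 1.64914442e-01  1.38281698e-04 -9.86307867e-01]] [   3.04294261  603.29219939 1184.69134037]
```

View pics/side0.png

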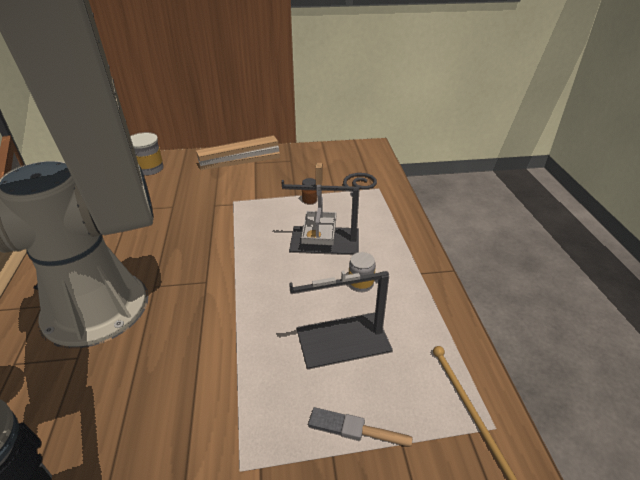

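View pics/top0.png

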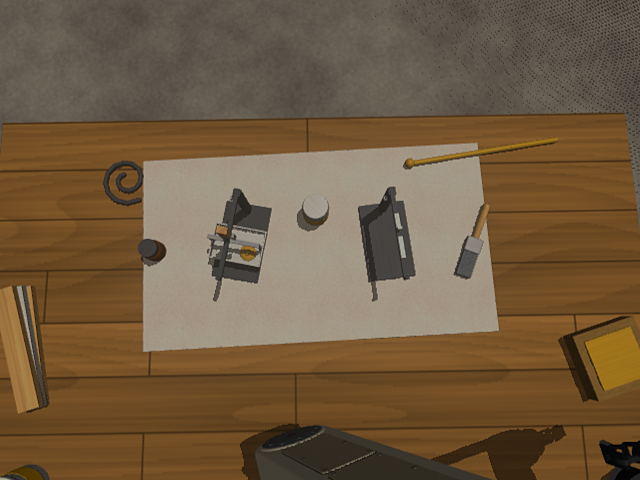

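Run:
```python
import cv2,numpy as np
a=cv2.imread("pics/top0.png")[170:310,190:430];a=cv2.resize(a,None,fx=3.33,fy=3.33,interpolation=2)
cv2.imwrite("pics/topc.png",a)
b=cv2.imread("pics/side0.png")[155:375,260:440];b=cv2.resize(b,None,fx=2.7,fy=2.7,interpolation=2)
cv2.imwrite("pics/sidec.png",b)
print(a.shape,b.shape)
```

```text
(466, 799, 3) (594, 486, 3)
```

View pics/topc.png

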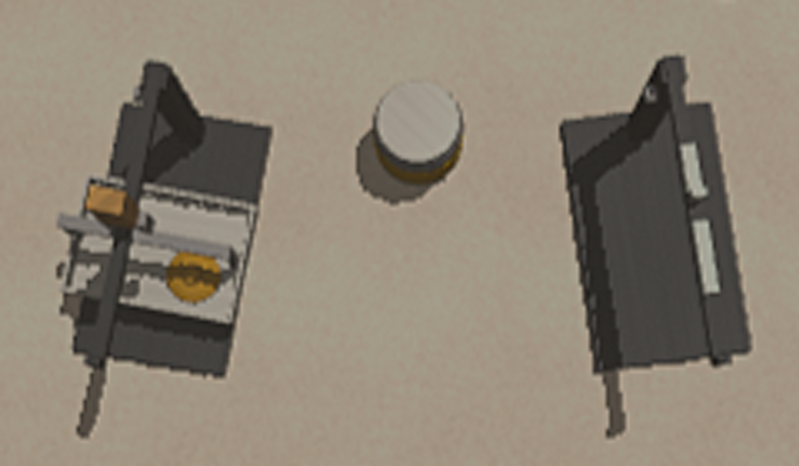

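View pics/sidec.png

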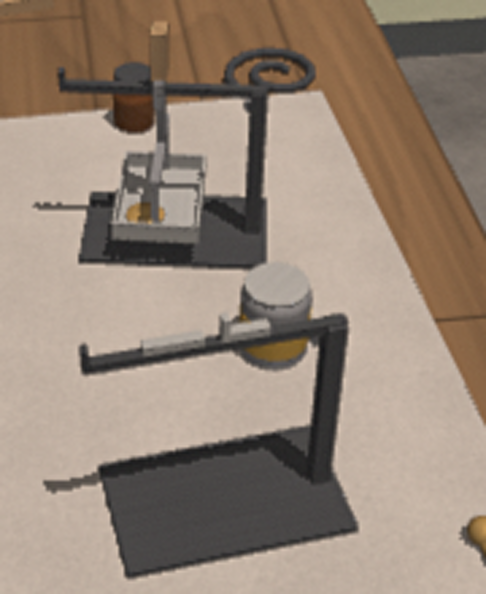

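```bash
cat > h.py <<'E'
import numpy as np
def cam(f):
    return 240/np.tan(np.radians(f["vertical_fov"]/2)),f["cx"],f["cy"],np.array(f["R"]),np.array(f["t"])
def ray(f,u,v,z):
    F,cx,cy,R,t=cam(f);d=R.T@np.array([(u-cx)/F,(v-cy)/F,1]);c=-R.T@t
    return c+d*(z-c[2])/d[2]
def proj(f,X):
    F,cx,cy,R,t=cam(f);p=R@np.asarray(X,float)+t;return F*p[0]/p[2]+cx,F*p[1]/p[2]+cy
E
python3 - <<'E'
from rig import *
from h import *
import cv2
np.set_printoptions(precision=1,suppress=True)
T=grab_frame("top");S=grab_frame("side")
tc=lambda x,y,z:ray(T,x/3.33+190,y/3.33+170,z)
sc=lambda x,y,z:ray(S,x/2.7+260,y/2.7+155,z)
for n,a,b,z in(("plain",(100,364),(155,63),190),("notch",(722,362),(672,58),195)):
    A=tc(*a,z+14);B=tc(*b,z);d=(B-A)[:2];L=np.hypot(*d);u=d/L;yaw=np.arctan2(d[1],d[0])
    O=(A[:2]+u*88+B[:2]-u*123)/2
    print(n,A,B,"L",L,"(211)",yaw,"O",O)
    if n=="notch":
        for p in((717,293),(705,219),(698,195),(687,142)):
            q=tc(*p,203)[:2]-O;print("strip x,y",q@u,q@[-u[1],u[0]])
        for p in((141,347),(205,338),(222,330),(268,325)):
            q=sc(*p,203)[:2]-O;print("side strip",q@u,q@[-u[1],u[0]])
    else:
        img=T["img"][210:245,205:240].astype(int);r,g,b_=img[...,0],img[...,1],img[...,2]
        m=((r-b_>60)).astype(np.uint8)
        n_,l,st,c=cv2.connectedComponentsWithStats(m);print(st,c)
        for p in((110,197),):
            q=tc(*p,255);print("grip top",q,(q[:2]-O)@u,(q[:2]-O)@[-u[1],u[0]])
    for x,y in((-70,60),(130,60),(130,-60),(-70,-60)):
        X=O+u*x+np.array([-u[1],u[0]])*y;p=proj(T,[*X,10]);print("plate",(p[0]-190)*3.33,(p[1]-170)*3.33)
    for nm,x,z2 in(("tip",-88,z+14),("post",123,z)):
        p=proj(S,[*(O+u*x),z2]);print("side",nm,(p[0]-260)*2.7,(p[1]-155)*2.7)
print(sc(159,25,255),"side grip top")
E
```

```text
plain [492.6 207.8 204. ] [697.9 176.8 190. ] L 207.62425846051428 (211) -0.14966457690060528 O [578.  194.9]
[[   0    0   35   35 1150]
 [  11   16   12    9   75]] [[17.  16.8]
 [16.3 19.7]]
grip top [593.3 193.1 255. ] 15.446389077688906 0.4626939259933302
plate 77.03694070425212 353.8115260816439
plate 119.78986383582324 103.14958489538526
plate 270.00585815988364 122.91034801180287
plate 231.04821324193213 374.6763942600261
side tip 54.13256315351812 68.9762128644385
side post 264.8146556708436 83.90308898953406
notch [ 487.2 -195.7  209. ] [ 694.4 -173.7  195. ] L 208.3605253683093 (211) 0.10594545345531697 O [ 573.4 -186.5]
strip x,y -41.181524801024445 -4.670607354962201
strip x,y 8.44630273321717 -4.189465906818681
strip x,y 24.953525302292164 -1.9915431801726158
strip x,y 61.33709141750128 -0.041855856659134806
side strip -39.97097579433443 -8.818451344058
side strip 9.210860068470662 -10.337163959449896
side strip 24.033242651715145 -4.738062529544236
side strip 59.778551342101835 -7.406401887817001
plate 596.0608347396733 372.05455507702914
plate 561.0565433014453 119.89927056729996
plate 711.8029638345942 101.86489420877237
plate 750.6771808312698 353.1344446678251
side tip 75.3792913271669 343.4324214347643
side post 342.1614330253317 313.65667017876586
[594.9 192.5 255. ] side grip top
```

Call:
step_arm:
  motion:
    - {"claw": 60,"delta_pos": [0,0,-12],"turn": -0.115}
    - {"claw": 60,"delta_pos": [0,0,-12],"turn": -0.115}
    - {"claw": 60,"delta_pos": [0,0,-12],"turn": -0.115}
    - {"claw": 60,"delta_pos": [0,0,-12],"turn": -0.115}
    - {"claw": 60,"delta_pos": [0,0,-12],"turn": -0.115}
    - {"claw": 60,"delta_pos": [0,0,-12],"turn": -0.115}
    - {"claw": 60,"delta_pos": [0,0,-12],"turn": -0.115}
    - {"claw": 60,"delta_pos": [0,0,-12],"turn": -0.115}

```text
clock: 0.87
eef_pos: [161.1, -603.7, 335.7]
tcp_rot: [-3.141, -0.0, 1.187]
contact_force: [-0.3, 0.1, -0.1]
opening: 0.705
grasp_force: 0.0
```

Call:
step_arm:
  motion:
    - {"claw": 60,"delta_pos": [0,0,0],"turn": -0.115}
    - {"claw": 60,"delta_pos": [0,0,0],"turn": -0.111}
    - {"claw": 60,"delta_pos": [33,11.5,0],"turn": 0}
    - {"claw": 60,"delta_pos": [33,11.5,0],"turn": 0}
    - {"claw": 60,"delta_pos": [33,11.5,0],"turn": 0}
    - {"claw": 60,"delta_pos": [33,11.5,0],"turn": 0}
    - {"claw": 60,"delta_pos": [33,11.5,0],"turn": 0}
    - {"claw": 60,"delta_pos": [33,11.5,0],"turn": 0}

```text
clock: 1.53
eef_pos: [261.9, -418.2, 335.2]
tcp_rot: [3.142, -0.0, 1.406]
contact_force: [0.6, 0.0, 0.3]
opening: 0.703
grasp_force: 0.0
```

Call:
step_arm:
  motion:
    - {"claw": 60,"delta_pos": [33,11.5,0],"turn": 0}
    - {"claw": 60,"delta_pos": [33,11.5,0],"turn": 0}
    - {"claw": 60,"delta_pos": [33,11.5,0],"turn": 0}
    - {"claw": 60,"delta_pos": [33,11.5,0],"turn": 0}
    - {"claw": 60,"delta_pos": [33,11.5,0],"turn": 0}
    - {"claw": 60,"delta_pos": [33,11.5,0],"turn": 0}
    - {"claw": 60,"delta_pos": [33,11.5,0],"turn": 0}
    - {"claw": 60,"delta_pos": [33,11.5,0],"turn": 0}

```text
clock: 2.2
eef_pos: [395.8, -172.7, 335.4]
tcp_rot: [3.141, 0.0, 1.407]
contact_force: [0.2, -0.5, 0.9]
opening: 0.701
grasp_force: 0.0
```

Call:
step_arm:
  motion:
    - {"claw": 60,"delta_pos": [33,11.2,0],"turn": 0}
    - {"claw": 60,"delta_pos": [33,11.2,0],"turn": 0}
    - {"claw": 60,"delta_pos": [33,11.2,0],"turn": 0}
    - {"claw": 60,"delta_pos": [33,11.2,0],"turn": 0}
    - {"claw": 60,"delta_pos": [33,11.2,0],"turn": 0}
    - {"claw": 60,"delta_pos": [33,11.2,0],"turn": 0}
    - {"claw": 60,"delta_pos": [33,11.2,0],"turn": 0}
    - {"claw": 60,"delta_pos": [33,11.2,0],"turn": 0}

```text
clock: 2.87
eef_pos: [527.3, 73.3, 335.2]
tcp_rot: [3.142, 0.0, 1.407]
contact_force: [0.2, -0.3, -0.4]
opening: 0.703
grasp_force: 0.0
```

Call:
step_arm:
  motion:
    - {"claw": 60,"delta_pos": [33,11.2,0],"turn": 0}
    - {"claw": 60,"delta_pos": [33,11.2,0],"turn": 0}
    - {"claw": 60,"delta_pos": [33,11.2,0],"turn": 0}
    - {"claw": 60,"delta_pos": [30,11.2,0],"turn": 0}
    - {"claw": 60,"delta_pos": [0,0,0],"turn": 0}
    - {"claw": 60,"delta_pos": [0,0,0],"turn": 0}

```text
clock: 3.37
eef_pos: [592.3, 192.8, 334.4]
tcp_rot: [-3.14, 0.001, 1.409]
contact_force: [0.1, -0.3, -0.4]
opening: 0.706
grasp_force: 0.0
```

Run:
```python
from rig import *
from h import *
import cv2
s=sense();print(s["eef_pos"],s["tcp_rot"])
f=grab_frame("wrist");cv2.imwrite("pics/w1.png",f["img"][:,:,::-1])
print(f["vertical_fov"],f["cx"],f["cy"],-f["R"].T@f["t"],f["R"])
```

```text
[592.33207999 192.82627802 334.39045072] [-3.14047562e+00  5.44126271e-04  1.40893305e+00]
59.90516475186875 327.8384173798606 238.76806747673268 [605.44364232 272.83179177 468.15059962] [[ 0.9868893  -0.16138778 -0.00186881]
 [-0.15278011 -0.93786108  0.31156833]
 [-0.052036   -0.30719794 -0.95022191]]
```

View pics/w1.png

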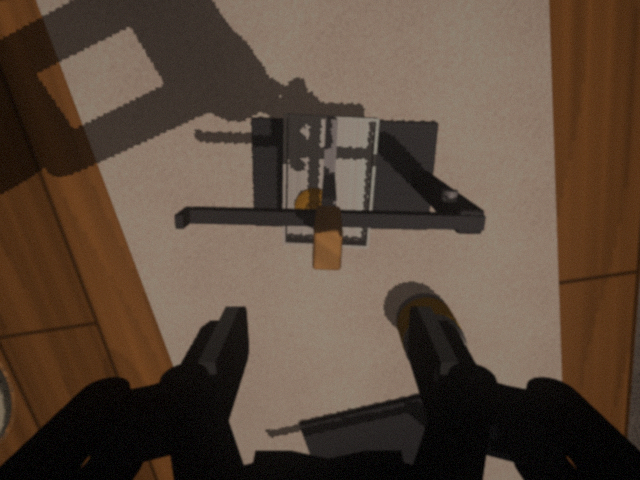

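Run:
```python
from h import *
from rig import *
import cv2
np.set_printoptions(precision=2,suppress=True)
f=grab_frame("wrist");im=f["img"].astype(int);g=im.sum(2)
pts=[]
for u in list(range(215,280,4))+list(range(380,440,4)):
    col=g[200:245,u];d=np.where(col<210)[0]
    # bottom edge, last dark row in band around 225
    k=d[d<38].max() if len(d) else None
    pts.append((u,200+k+1))
print(pts)
P=np.array([ray(f,u,v,190)[:2] for u,v in pts]);c=np.polyfit(P[:,0],P[:,1],1)
r=P[:,1]-np.polyval(c,P[:,0]);ok=abs(r)<2;c=np.polyfit(P[ok,0],P[ok,1],1);print("arm edge yaw",np.arctan(c[0]),ok.sum(),"axis y at x=593:",np.polyval(c,593)+5/np.cos(c[0]))
hsv=cv2.cvtColor(f["img"],cv2.COLOR_RGB2HSV)[205:275,305:350]
m=(hsv[...,0]>8)&(hsv[...,0]<25)&(hsv[...,1]>110)
for v in range(0,70,4):
    k=np.where(m[v])[0]
    print(v+205,(k.min()+305,k.max()+305) if len(k) else None,hsv[v,22])
```

```text
[(215, np.int64(222)), (219, np.int64(222)), (223, np.int64(222)), (227, np.int64(223)), (231, np.int64(223)), (235, np.int64(222)), (239, np.int64(223)), (243, np.int64(223)), (247, np.int64(223)), (251, np.int64(223)), (255, np.int64(224)), (259, np.int64(225)), (263, np.int64(225)), (267, np.int64(225)), (271, np.int64(225)), (275, np.int64(225)), (279, np.int64(225)), (380, np.int64(227)), (384, np.int64(227)), (388, np.int64(228)), (392, np.int64(228)), (396, np.int64(227)), (400, np.int64(228)), (404, np.int64(228)), (408, np.int64(228)), (412, np.int64(228)), (416, np.int64(228)), (420, np.int64(228)), (424, np.int64(228)), (428, np.int64(227)), (432, np.int64(227)), (436, np.int64(227))]
arm edge yaw -0.18924197679661642 32 axis y at x=593: 196.00651129672045
205 (np.int64(305), np.int64(335)) [ 7 98 47]
209 (np.int64(316), np.int64(340)) [ 18 155  41]
213 (np.int64(316), np.int64(340)) [ 14 136  45]
217 (np.int64(316), np.int64(340)) [  9 130  47]
221 (np.int64(315), np.int64(340)) [ 16 162  41]
225 (np.int64(315), np.int64(341)) [ 15 111  46]
229 (np.int64(315), np.int64(341)) [ 15 149  58]
233 (np.int64(315), np.int64(341)) [ 14 156 108]
237 (np.int64(314), np.int64(342)) [ 14 159 138]
241 (np.int64(314), np.int64(342)) [ 14 152 138]
245 (np.int64(314), np.int64(341)) [ 14 154 131]
249 (np.int64(314), np.int64(341)) [ 14 156 124]
253 (np.int64(314), np.int64(341)) [ 14 151 120]
257 (np.int64(314), np.int64(341)) [ 13 161 122]
261 (np.int64(314), np.int64(340)) [ 14 155 125]
265 (np.int64(315), np.int64(340)) [ 14 154 126]
269 None [ 13  64 144]
273 None [ 16  56 146]
```

Run:
```python
from h import *
from rig import *
np.set_printoptions(precision=2,suppress=True)
f=grab_frame("wrist")
q=[ray(f,u,v,255)[:2] for u,v in((314,235.5),(342.5,235.5),(341,267.5),(315,267.5),(328,251.5))]
print(*q)
for a,b in((q[3],q[0]),(q[2],q[1])):
    d=b-a;print(np.hypot(*d),np.arctan2(-d[0],d[1]))
for a,b in((q[0],q[1]),(q[3],q[2])):
    d=b-a;print(np.hypot(*d),np.arctan2(d[1],d[0]))
s=sense();print(s["eef_pos"])
```

```text
[586.11 205.02] [601.25 202.52] [597.6  184.32] [583.44 186.65] [592.05 194.76]
18.556801722818832 -0.14458561310873694
18.562280520289924 -0.19765738352841866
15.344346455690033 -0.1634661164050276
14.359461423227348 -0.16332246266215916
[591.7  190.64 335.13]
```

Call:
step_arm:
  motion:
    - {"claw": 50,"delta_pos": [2,0,15],"turn": 0}
    - {"claw": 50,"delta_pos": [2,0,18],"turn": 0}
    - {"claw": 50,"delta_pos": [0.5,0,18],"turn": 0}
    - {"claw": 50,"delta_pos": [0,0,18],"turn": 0}
    - {"claw": 50,"delta_pos": [0,0,18],"turn": 0}
    - {"claw": 50,"delta_pos": [0,0,15],"turn": 0}
    - {"claw": 50,"delta_pos": [0,0,7],"turn": 0}
    - {"claw": 50,"delta_pos": [0,0,0],"turn": 0}

```text
clock: 4.18
eef_pos: [591.8, 194.6, 224.9]
tcp_rot: [-3.139, 0.001, 1.406]
contact_force: [0.1, 0.1, 0.4]
opening: 0.59
grasp_force: 0.0
```

Run:
```python
from rig import *
from h import *
import cv2
for i in range(3):
    s=sense();print(s["eef_pos"],s["tcp_rot"])
    f=grab_frame("wrist")
cv2.imwrite("pics/w2.png",f["img"][:,:,::-1])
```

```text
[591.84325686 194.60815103 224.94120518] [-3.13923019e+00  1.34616013e-03  1.40569525e+00]
[592.54859054 195.03746204 226.22794966] [-3.14077652e+00  4.92104787e-04  1.40592340e+00]
[593.16065398 195.39059913 227.11439774] [ 3.14095049e+00 -2.70970779e-04  1.40611402e+00]
```

View pics/w2.png

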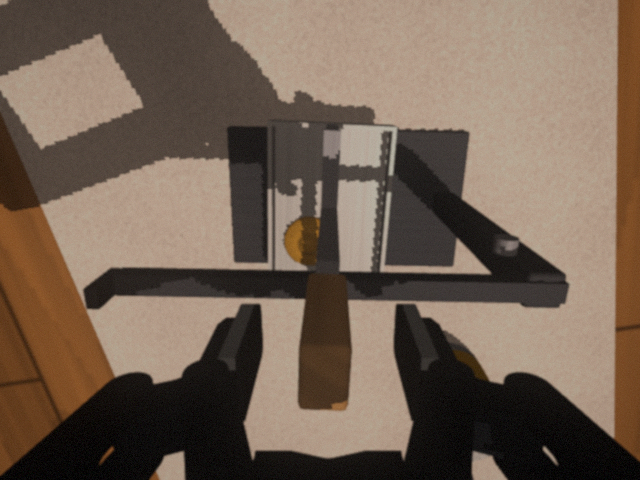

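Call:
step_arm:
  force: 60
  motion:
    - {"claw": 35,"delta_pos": [0,0,0],"turn": 0}
    - {"claw": 22,"delta_pos": [0,0,0],"turn": 0}
    - {"claw": 18,"delta_pos": [0,0,0],"turn": 0}
    - {"claw": 15,"delta_pos": [0,0,0],"turn": 0}
    - {"claw": 10,"delta_pos": [0,0,0],"turn": 0}
    - {"claw": 5,"delta_pos": [0,0,0],"turn": 0}
    - {"claw": 0,"delta_pos": [0,0,0],"turn": 0}
    - {"claw": 0,"delta_pos": [0,0,0],"turn": 0}

```text
clock: 5.0
eef_pos: [593.0, 196.1, 227.0]
tcp_rot: [3.141, -0.0, 1.407]
contact_force: [-1.7, -0.8, 5.5]
opening: 0.177
grasp_force: 58.4
```

Run:
```python
from rig import *
s=sense();print(s)
```

```text
{'clock': 5.0, 'qpos': array([3.16851998e-01, 3.63432769e-01, 1.64685539e+00, 2.05762109e-04,
       1.13067631e+00, 4.80656318e-01]), 'qvel': array([-0.00241894, -0.00017849, -0.00100909,  0.00016286,  0.00179878,
       -0.00058524]), 'joint_efforts': array([-5.28172385e-01, -5.73036325e+01, -3.25671816e+01, -2.77704634e-01,
       -7.53371604e-01, -2.84164591e-03]), 'eef_pos': array([593.01775391, 196.09426908, 227.03772186]), 'tcp_rot': array([ 3.14112175e+00, -4.55553899e-04,  1.40690451e+00]), 'contact_force': array([-1.66754657, -0.80973197,  5.50468153]), 'wrist_torque': array([ 0.02740816,  0.38184776, -0.01253994]), 'grasp_force': 58.423821330070496, 'opening': 0.17724771610846218}
```

Call:
step_arm:
  motion:
    - {"claw": 0,"delta_pos": [0,0,-1],"turn": 0}
    - {"claw": 0,"delta_pos": [0,0,-2],"turn": 0}
    - {"claw": 0,"delta_pos": [0,0,-4],"turn": 0}
    - {"claw": 0,"delta_pos": [0,0,-6],"turn": 0}
    - {"claw": 0,"delta_pos": [0,0,-6],"turn": 0}
    - {"claw": 0,"delta_pos": [0,0,-6],"turn": 0}
    - {"claw": 0,"delta_pos": [0,0,-6],"turn": 0}
    - {"claw": 0,"delta_pos": [0,0,-5],"turn": 0}

```text
clock: 5.67
eef_pos: [593.1, 195.9, 263.3]
tcp_rot: [3.141, -0.0, 1.407]
contact_force: [0.3, 0.3, -5.1]
opening: 0.176
grasp_force: 58.5
```

Call:
step_arm:
  motion:
    - {"claw": 0,"delta_pos": [0,0,-4],"turn": 0}
    - {"claw": 0,"delta_pos": [0,0,-3],"turn": 0}
    - {"claw": 0,"delta_pos": [0,0,-1],"turn": 0}
    - {"claw": 0,"delta_pos": [0,0,0],"turn": 0}
    - {"claw": 0,"delta_pos": [0,0,0],"turn": 0}

```text
clock: 6.08
eef_pos: [592.8, 195.8, 270.1]
tcp_rot: [-3.141, 0.0, 1.407]
contact_force: [0.3, -0.4, -5.0]
opening: 0.176
grasp_force: 58.6
```

Run:
```python
from rig import *
import cv2,numpy as np
s=sense();print({k:s[k] for k in("eef_pos","tcp_rot","contact_force","wrist_torque","grasp_force","opening")})
a=grab_frame("side")["img"][130:290,250:410,::-1];b=grab_frame("wrist")["img"][100:420,160:480,::-1]
cv2.imwrite("pics/l.png",np.hstack([cv2.resize(a,(400,400)),cv2.resize(b,(400,400))]))
```

```text
{'eef_pos': array([592.77229829, 195.83004089, 270.09255023]), 'tcp_rot': array([-3.14128872e+00,  1.57161393e-04,  1.40681260e+00]), 'contact_force': array([ 0.34115272, -0.38779175, -5.00568397]), 'wrist_torque': array([8.12498250e-02, 8.31734308e-05, 1.30156301e-02]), 'grasp_force': 58.577837347984314, 'opening': 0.17584308480308808}
```

View pics/l.png

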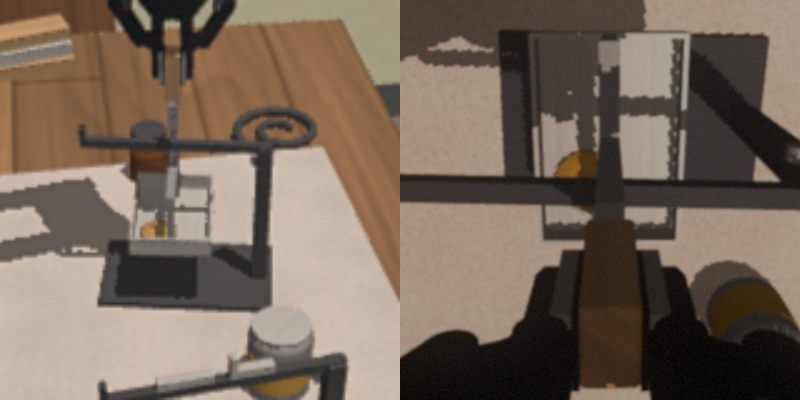

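Call:
step_arm:
  motion:
    - {"claw": 0,"delta_pos": [0,-4,0],"turn": 0}
    - {"claw": 0,"delta_pos": [0,-8,0],"turn": 0}
    - {"claw": 0,"delta_pos": [0.5,-12,0],"turn": 0}
    - {"claw": 0,"delta_pos": [0.5,-14,0],"turn": 0}
    - {"claw": 0,"delta_pos": [0.5,-14,0],"turn": 0}
    - {"claw": 0,"delta_pos": [0.5,-14,0],"turn": 0}
    - {"claw": 0,"delta_pos": [0.5,-14,0],"turn": 0}
    - {"claw": 0,"delta_pos": [0.5,-14,0],"turn": 0}

```text
clock: 6.85
eef_pos: [499.0, 214.4, 270.4]
tcp_rot: [-3.142, -0.0, 1.407]
contact_force: [-0.0, -0.0, -5.1]
opening: 0.179
grasp_force: 58.6
```

Call:
step_arm:
  motion:
    - {"claw": 0,"delta_pos": [0,-14,0],"turn": 0}
    - {"claw": 0,"delta_pos": [0,-14,0],"turn": 0}
    - {"claw": 0,"delta_pos": [0,-12,0],"turn": 0}
    - {"claw": 0,"delta_pos": [0,-8,0],"turn": 0}
    - {"claw": 0,"delta_pos": [0,-5,0],"turn": 0}
    - {"claw": 0,"delta_pos": [0,-3,0],"turn": -0.01}
    - {"claw": 0,"delta_pos": [0,0,0],"turn": -0.02}
    - {"claw": 0,"delta_pos": [0,0,0],"turn": -0.03}

```text
clock: 7.52
eef_pos: [445.8, 223.4, 270.4]
tcp_rot: [3.141, -0.0, 1.469]
contact_force: [0.5, -0.1, -5.4]
opening: 0.182
grasp_force: 58.7
```

Call:
step_arm:
  motion:
    - {"claw": 0,"delta_pos": [0,0,0],"turn": -0.04}
    - {"claw": 0,"delta_pos": [0,0,0],"turn": -0.05}
    - {"claw": 0,"delta_pos": [0,0,0],"turn": -0.05}
    - {"claw": 0,"delta_pos": [0,0,0],"turn": -0.04}
    - {"claw": 0,"delta_pos": [0,0,0],"turn": -0.02}
    - {"claw": 0,"delta_pos": [0,0,0],"turn": -0.01}
    - {"claw": 0,"delta_pos": [-4,-0.5,0],"turn": 0}
    - {"claw": 0,"delta_pos": [-8,-1,0],"turn": 0}

```text
clock: 8.18
eef_pos: [445.4, 211.4, 270.3]
tcp_rot: [3.141, -0.0, 1.677]
contact_force: [0.1, -1.2, -5.6]
opening: 0.175
grasp_force: 58.7
```

Call:
step_arm:
  motion:
    - {"claw": 0,"delta_pos": [-12,-1.6,0],"turn": 0}
    - {"claw": 0,"delta_pos": [-16,-2.1,0],"turn": 0}
    - {"claw": 0,"delta_pos": [-20,-2.7,0],"turn": 0}
    - {"claw": 0,"delta_pos": [-23,-3.1,0],"turn": 0}
    - {"claw": 0,"delta_pos": [-23,-3.1,0],"turn": 0}
    - {"claw": 0,"delta_pos": [-23,-3.1,0],"turn": 0}
    - {"claw": 0,"delta_pos": [-23,-3.1,0],"turn": 0}
    - {"claw": 0,"delta_pos": [-23,-3.1,0],"turn": 0}

```text
clock: 8.85
eef_pos: [440.0, 44.8, 270.4]
tcp_rot: [3.141, 0.0, 1.676]
contact_force: [0.2, 0.7, -5.1]
opening: 0.179
grasp_force: 58.7
```

Call:
step_arm:
  motion:
    - {"claw": 0,"delta_pos": [-23,-3.1,0],"turn": 0}
    - {"claw": 0,"delta_pos": [-23,-3.1,0],"turn": 0}
    - {"claw": 0,"delta_pos": [-23,-3.1,0],"turn": 0}
    - {"claw": 0,"delta_pos": [-23,-3.1,0],"turn": 0}
    - {"claw": 0,"delta_pos": [-23,-3.1,0],"turn": 0}
    - {"claw": 0,"delta_pos": [-23,-3.1,0],"turn": 0}
    - {"claw": 0,"delta_pos": [-23,-3.1,0],"turn": 0}
    - {"claw": 0,"delta_pos": [-23,-3.1,0],"turn": 0}

```text
clock: 9.52
eef_pos: [434.5, -140.7, 270.4]
tcp_rot: [-3.142, 0.0, 1.676]
contact_force: [-0.1, -0.4, -4.1]
opening: 0.186
grasp_force: 58.7
```

Call:
step_arm:
  motion:
    - {"claw": 0,"delta_pos": [-20,-2.7,0],"turn": 0}
    - {"claw": 0,"delta_pos": [-16,-2.1,0],"turn": 0}
    - {"claw": 0,"delta_pos": [-12,-1.6,0],"turn": 0}
    - {"claw": 0,"delta_pos": [-8,-1,0],"turn": 0}
    - {"claw": 0,"delta_pos": [-4,-0.5,0],"turn": 0}
    - {"claw": 0,"delta_pos": [0,0,0],"turn": 0}
    - {"claw": 0,"delta_pos": [0,0,0],"turn": 0}
    - {"claw": 0,"delta_pos": [0,0,0],"turn": 0}

```text
clock: 10.18
eef_pos: [433.9, -198.6, 270.2]
tcp_rot: [-3.141, -0.0, 1.677]
contact_force: [-0.3, -0.5, -5.9]
opening: 0.18
grasp_force: 58.7
```

Run:
```python
from rig import *
from h import *
import cv2,numpy as np
for i in range(2):
    s=sense();print({k:s[k] for k in("clock","eef_pos","tcp_rot","contact_force","wrist_torque","grasp_force")});f=grab_frame("wrist")
t=grab_frame("side")
cv2.imwrite("pics/w3.png",f["img"][:,:,::-1]);cv2.imwrite("pics/s3.png",t["img"][:,:,::-1])
np.savez("w3.npz",**f)
cv2.imwrite("pics/c3.png",np.hstack([cv2.resize(f["img"],(420,315))[:,:,::-1],cv2.resize(t["img"][140:380,240:520,::-1],(367,315))]))
```

```text
{'clock': 10.1833, 'eef_pos': array([ 433.90103647, -198.59291577,  270.20878728]), 'tcp_rot': array([-3.14142439e+00, -4.41002802e-04,  1.67732589e+00]), 'contact_force': array([-0.29345228, -0.46530079, -5.92650225]), 'wrist_torque': array([ 0.03881697, -0.03280158, -0.0238958 ]), 'grasp_force': 58.66920053958893}
{'clock': 10.2333, 'eef_pos': array([ 433.95037727, -198.53098691,  270.27111889]), 'tcp_rot': array([-3.14150007e+00, -3.55523998e-04,  1.67756953e+00]), 'contact_force': array([ 0.60280303, -0.2624236 , -5.48530444]), 'wrist_torque': array([-0.00453822,  0.02135441, -0.03228337]), 'grasp_force': 58.66940081119537}
```

View pics/c3.png

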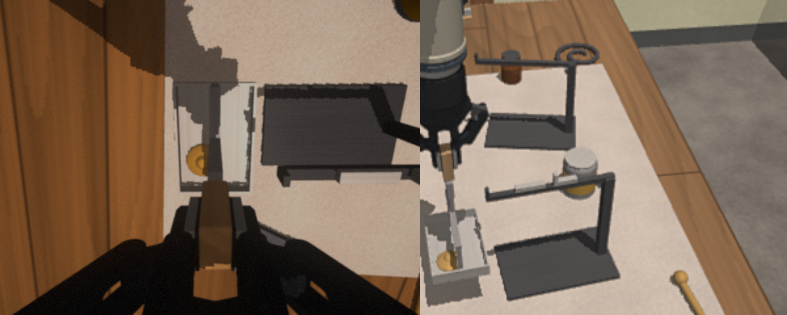

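Run:
```python
from h import *
import cv2
np.set_printoptions(precision=1,suppress=True)
f=dict(np.load("w3.npz"));im=f["img"];g=im.mean(2)
for u in range(505,640,9): print(u,*[int(x) for x in g[246:292:2,u]])
```

```text
505 52 61 48 27 28 24 55 57 56 55 56 60 58 60 107 158 161 163 163 160 161 163 164
514 56 57 51 32 23 28 39 41 42 44 45 48 43 47 46 68 139 163 163 162 156 164 164
523 53 60 47 27 22 26 44 52 90 152 160 163 159 159 166 167 168 164 159 163 163 159 158
532 62 53 46 21 24 34 46 49 90 154 160 162 160 159 165 166 167 164 158 159 162 160 162
541 53 57 44 24 24 33 44 49 103 153 158 159 157 157 168 165 161 156 162 159 159 159 162
550 55 57 41 25 27 26 51 52 99 154 155 158 155 154 159 162 167 162 164 161 160 167 165
559 51 51 40 22 26 29 48 52 98 156 160 162 154 157 162 160 161 164 163 161 161 159 167
568 50 51 41 23 21 31 44 52 104 148 155 158 154 155 160 162 163 161 168 162 161 165 165
577 55 49 41 14 24 31 51 52 110 152 160 154 155 157 158 160 157 164 163 165 165 163 156
586 52 52 39 25 15 28 48 47 109 152 154 156 156 155 158 160 162 159 158 162 160 160 159
595 54 63 52 25 26 27 45 49 110 146 155 157 151 154 157 160 157 162 159 155 159 165 162
604 165 164 109 31 21 34 49 46 125 154 149 153 151 152 158 160 157 155 164 157 155 166 165
613 163 165 113 28 19 35 49 52 57 62 56 54 53 64 134 159 158 159 163 162 165 165 159
622 162 166 102 21 19 31 48 45 38 29 32 44 51 67 141 165 164 159 162 159 160 159 163
631 161 161 99 24 19 33 42 44 36 42 41 42 43 42 43 72 145 159 160 158 162 165 161
```

Run:
```python
from h import *
np.set_printoptions(precision=1,suppress=True)
f=dict(np.load("w3.npz"))
tcp=np.array([433.95,-198.55]);th=1.6773-np.pi/2;u_=np.array([np.cos(th),np.sin(th)]);v_=np.array([-u_[1],u_[0]])
def rel(u,v,z):
    d=ray(f,u,v,z)[:2]-tcp;return np.array([d@u_,d@v_])
print("strip +y edge",rel(523,262.3,203),rel(604,261.8,203))
print("arm -y edge",rel(505,273.7,195),rel(613,273.6,195))
print("strip start",rel(519,268,203),"notch start",rel(609,268,203))
g=f["img"].mean(2)
for v in(256,262,268,274,280): print(v,*[int(x) for x in g[v,415:460:2]])
```

```text
strip +y edge [101.    2.5] [142.8   2.8]
arm -y edge [96.2 -7.3] [154.8  -7.2]
strip start [99.4 -0.7] notch start [146.1  -0.7]
256 164 167 167 143 51 31 29 29 27 29 25 30 30 32 27 27 29 33 29 26 32 29 25
262 164 164 167 121 39 29 33 33 33 26 30 32 48 63 61 61 67 59 60 61 64 58 62
268 161 161 161 129 49 33 30 32 30 37 42 45 47 46 55 55 61 61 64 58 62 64 60
274 168 161 169 168 164 100 32 26 45 58 60 56 67 58 88 97 94 97 92 95 88 92 94
280 166 165 169 164 163 168 151 79 38 53 60 61 62 81 153 171 171 170 166 164 169 166 166
```

Call:
step_arm:
  motion:
    - {"claw": 0,"delta_pos": [-1,0,-3],"turn": 0}
    - {"claw": 0,"delta_pos": [-1.3,4,-2],"turn": 0}
    - {"claw": 0,"delta_pos": [0,8,0],"turn": 0}
    - {"claw": 0,"delta_pos": [0,11,0],"turn": 0}
    - {"claw": 0,"delta_pos": [0,13,0],"turn": 0}
    - {"claw": 0,"delta_pos": [0,13,0],"turn": 0}
    - {"claw": 0,"delta_pos": [0,13,0],"turn": 0}
    - {"claw": 0,"delta_pos": [0,13,0],"turn": 0}

```text
clock: 11.0
eef_pos: [510.5, -193.3, 275.0]
tcp_rot: [-3.141, -0.0, 1.677]
contact_force: [0.1, -0.4, -5.2]
opening: 0.175
grasp_force: 58.8
```

Call:
step_arm:
  motion:
    - {"claw": 0,"delta_pos": [0,13,0],"turn": 0}
    - {"claw": 0,"delta_pos": [0,11,0],"turn": 0}
    - {"claw": 0,"delta_pos": [0,7,0],"turn": 0}
    - {"claw": 0,"delta_pos": [0,4,0],"turn": 0}
    - {"claw": 0,"delta_pos": [0,2,0],"turn": 0}
    - {"claw": 0,"delta_pos": [0,0,0],"turn": 0}
    - {"claw": 0,"delta_pos": [0,0,0],"turn": 0}
    - {"claw": 0,"delta_pos": [0,0,0],"turn": 0}

```text
clock: 11.67
eef_pos: [545.1, -189.8, 275.3]
tcp_rot: [-3.141, -0.0, 1.677]
contact_force: [0.6, -1.6, -5.5]
opening: 0.18
grasp_force: 58.7
```

Run:
```python
from rig import *
from h import *
import cv2,numpy as np
for i in range(2):
    s=sense();print({k:s[k] for k in("clock","eef_pos","tcp_rot","contact_force","wrist_torque","grasp_force")});f=grab_frame("wrist")
t=grab_frame("side")
np.savez("w4.npz",**f)
cv2.imwrite("pics/c4.png",np.hstack([cv2.resize(f["img"][180:460,180:520],(486,400))[:,:,::-1],cv2.resize(t["img"][180:340,260:380,::-1],(300,400))]))
```

```text
{'clock': 11.6667, 'eef_pos': array([ 545.06862778, -189.76749779,  275.32967487]), 'tcp_rot': array([-3.14129659e+00, -5.77071326e-05,  1.67658376e+00]), 'contact_force': array([ 0.59002129, -1.55026528, -5.52853972]), 'wrist_torque': array([-0.0273482 ,  0.00346596, -0.00187414]), 'grasp_force': 58.71692776679993}
{'clock': 11.7167, 'eef_pos': array([ 545.11572245, -189.78408192,  275.38716759]), 'tcp_rot': array([-3.14143524e+00,  2.00688566e-05,  1.67653603e+00]), 'contact_force': array([-0.16784334, -0.2580963 , -5.70701372]), 'wrist_torque': array([ 0.00513908, -0.03349364,  0.02422882]), 'grasp_force': 58.71576368808746}
```

View pics/c4.png

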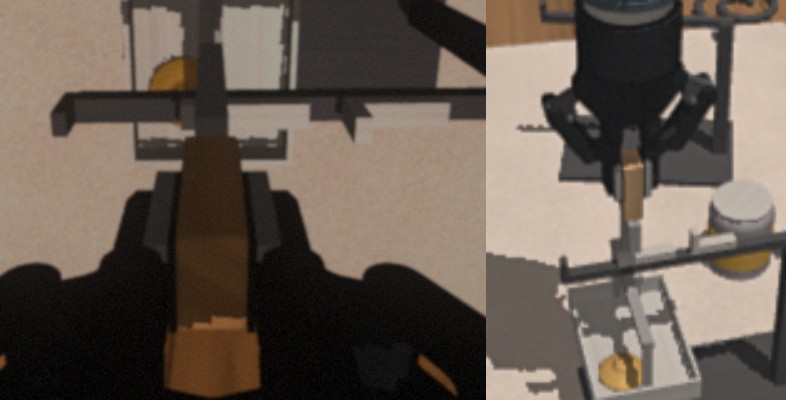

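Run:
```python
from h import *
np.set_printoptions(precision=1,suppress=True)
f=dict(np.load("w4.npz"));g=f["img"].mean(2)
tcp=np.array([545.1,-189.8]);th=1.6766-np.pi/2;u_=np.array([np.cos(th),np.sin(th)]);v_=np.array([-u_[1],u_[0]])
def rel(u,v,z):
    d=ray(f,u,v,z)[:2]-tcp;return np.array([d@u_,d@v_])
for u in (310,322,330,340):print(u,*[int(x) for x in g[396:422:2,u]])
for v in(404,409,412):print("grip top edge",v,rel(325,v,303))
for u in(355,380,410,450,470):print(u,*[int(x) for x in g[240:276:2,u]])
for v in(246,248,250,254): print(v,*[int(x) for x in g[v,386:440:2]])
```

```text
310 39 41 38 44 42 44 48 64 62 60 60 60 60
322 36 39 37 40 39 77 98 78 65 66 61 63 62
330 39 37 41 75 91 94 90 77 58 56 55 60 58
340 36 32 37 71 95 89 87 75 60 59 56 54 62
grip top edge 404 [-0.8 -7.3]
grip top edge 409 [-0.8 -9.2]
grip top edge 412 [ -0.8 -10.3]
355 154 104 29 25 39 44 65 136 147 151 150 145 151 152 149 150 147 139
380 41 28 21 28 43 46 80 145 149 153 151 152 150 154 153 119 80 75
410 48 34 28 28 53 58 53 51 54 54 55 57 97 138 140 144 145 141
450 47 28 26 29 43 48 103 145 148 147 143 148 150 149 149 148 140 138
470 45 29 20 28 45 44 104 143 147 144 144 143 150 153 150 140 140 139
246 27 29 25 25 22 26 29 26 30 24 30 24 28 26 24 22 20 31 27 31 19 30 27 28 26 31 26
248 43 38 40 40 48 46 45 45 49 52 47 50 53 49 43 27 23 38 34 38 43 40 43 42 40 41 40
250 48 48 45 48 48 52 54 53 51 55 53 56 58 54 51 31 27 36 43 50 43 45 44 46 46 47 44
254 143 146 146 147 142 113 55 55 55 58 54 54 51 56 42 28 26 35 40 41 43 41 47 44 60 120 141
```

Run:
```python
from h import *
np.set_printoptions(precision=1,suppress=True)
f=dict(np.load("w4.npz"));g=f["img"].mean(2)
tcp=np.array([545.1,-189.8]);th=1.6766-np.pi/2;u_=np.array([np.cos(th),np.sin(th)]);v_=np.array([-u_[1],u_[0]])
def rel(u,v,z):
    d=ray(f,u,v,z)[:2]-tcp;return np.array([d@u_,d@v_])
print(*[int(x) for x in g[336:354,322]])
print(*[int(x) for x in g[440:462,322]])
for v in(344,345,452,456):print("grip top edge",v,rel(325,v,303),rel(325,v,294))
print("grip bottom", rel(328,276,248),"strip edge",rel(355,252.8,203),rel(450,252,203),"arm -y",rel(410,263.8,195))
print("notch start",rel(396.5,254,203),"stop",rel(416,249,203))
print(rel(304,344,303),rel(353,344,303))
```

```text
30 35 33 35 35 35 26 29 34 35 37 37 36 39 36 47 47 41
67 65 65 62 60 62 64 62 62 61 62 68 59 59 64 61 49 35 16 13 15 12
grip top edge 344 [-0.8 13.9] [-0.9  8.2]
grip top edge 345 [-0.8 13.6] [-0.9  7.9]
grip top edge 452 [ -0.9 -26. ] [ -1.  -35.1]
grip top edge 456 [ -0.9 -27.6] [ -1.  -36.8]
grip bottom [ 0.1 11.9] strip edge [14.3  5.8] [64.3  6.2] arm -y [45.3 -3.6]
notch start [36.2  5.1] stop [46.3  7.9]
[-6.9 13.9] [ 7.4 13.9]
```

Call:
step_arm:
  motion:
    - {"claw": 0,"delta_pos": [0.5,0,2],"turn": 0}
    - {"claw": 0,"delta_pos": [0,0,5],"turn": 0}
    - {"claw": 0,"delta_pos": [0,0,6],"turn": 0}
    - {"claw": 0,"delta_pos": [0,0,6],"turn": 0}
    - {"claw": 0,"delta_pos": [0,0,5],"turn": 0}
    - {"claw": 0,"delta_pos": [0,0,3],"turn": 0}
    - {"claw": 0,"delta_pos": [0,0,2],"turn": 0}
    - {"claw": 0,"delta_pos": [0,0,0],"turn": 0}

```text
clock: 12.48
eef_pos: [545.3, -189.1, 245.6]
tcp_rot: [-3.141, -0.0, 1.677]
contact_force: [0.5, 0.1, -5.0]
opening: 0.18
grasp_force: 58.7
```

Call:
step_arm:
  motion:
    - {"claw": 0,"delta_pos": [0,0,1],"turn": 0}
    - {"claw": 0,"delta_pos": [0,0,1],"turn": 0}
    - {"claw": 0,"delta_pos": [0,0,0.5],"turn": 0}
    - {"claw": 0,"delta_pos": [0,0,0],"turn": 0}

```text
clock: 12.82
eef_pos: [545.6, -189.2, 243.8]
tcp_rot: [3.142, 0.0, 1.677]
contact_force: [0.3, 0.2, -4.8]
opening: 0.181
grasp_force: 58.8
```

Call:
step_arm:
  motion:
    - {"claw": 0,"delta_pos": [0,0,0.6],"turn": 0}
    - {"claw": 0,"delta_pos": [0,0,0.6],"turn": 0}
    - {"claw": 0,"delta_pos": [0,0,0],"turn": 0}

```text
clock: 13.07
eef_pos: [545.5, -189.2, 242.5]
tcp_rot: [-3.142, 0.0, 1.677]
contact_force: [-0.0, -0.4, -4.1]
opening: 0.176
grasp_force: 58.8
```

Call:
step_arm:
  motion:
    - {"claw": 0,"delta_pos": [0,0,0.6],"turn": 0}
    - {"claw": 0,"delta_pos": [0,0,0.6],"turn": 0}
    - {"claw": 0,"delta_pos": [0,0,0],"turn": 0}

```text
clock: 13.32
eef_pos: [545.5, -189.2, 241.2]
tcp_rot: [-3.141, -0.0, 1.677]
contact_force: [0.2, 0.2, -5.2]
opening: 0.176
grasp_force: 58.8
```

Call:
step_arm:
  motion:
    - {"claw": 0,"delta_pos": [0,0,0.5],"turn": 0}
    - {"claw": 0,"delta_pos": [0,0,0],"turn": 0}
    - {"claw": 0,"delta_pos": [0,0,0],"turn": 0}

```text
clock: 13.57
eef_pos: [545.5, -189.2, 240.9]
tcp_rot: [-3.142, -0.0, 1.677]
contact_force: [0.6, -0.7, -4.9]
opening: 0.177
grasp_force: 58.8
```

Call:
step_arm:
  motion:
    - {"claw": 0,"delta_pos": [0,0,0.4],"turn": 0}
    - {"claw": 0,"delta_pos": [0,0,0],"turn": 0}
    - {"claw": 0,"delta_pos": [0,0,0],"turn": 0}

```text
clock: 13.82
eef_pos: [545.5, -189.2, 240.5]
tcp_rot: [-3.142, -0.0, 1.677]
contact_force: [-1.5, -0.6, -5.8]
opening: 0.184
grasp_force: 58.8
```

Call:
step_arm:
  motion:
    - {"claw": 0,"delta_pos": [0,0,0.4],"turn": 0}
    - {"claw": 0,"delta_pos": [0,0,0],"turn": 0}
    - {"claw": 0,"delta_pos": [0,0,0],"turn": 0}

```text
clock: 14.07
eef_pos: [545.6, -189.2, 240.1]
tcp_rot: [3.141, 0.0, 1.677]
contact_force: [-0.3, 0.8, -4.6]
opening: 0.176
grasp_force: 58.9
```

Call:
step_arm:
  motion:
    - {"claw": 0,"delta_pos": [0,0,0.4],"turn": 0}
    - {"claw": 0,"delta_pos": [0,0,0],"turn": 0}
    - {"claw": 0,"delta_pos": [0,0,0],"turn": 0}

```text
clock: 14.32
eef_pos: [545.6, -189.2, 240.0]
tcp_rot: [3.141, 0.0, 1.677]
contact_force: [-1.8, 0.4, -0.2]
opening: 0.181
grasp_force: 59.5
```

Call:
step_arm:
  motion:
    - {"claw": 0,"delta_pos": [0,0,0.4],"turn": 0}
    - {"claw": 0,"delta_pos": [0,0,0],"turn": 0}
    - {"claw": 0,"delta_pos": [0,0,0],"turn": 0}

```text
clock: 14.57
eef_pos: [545.7, -189.3, 240.0]
tcp_rot: [3.141, 0.0, 1.677]
contact_force: [-3.2, 0.7, 5.7]
opening: 0.177
grasp_force: 60.3
```

Call:
step_arm:
  motion:
    - {"claw": 0,"delta_pos": [0,0,-0.5],"turn": 0}
    - {"claw": 0,"delta_pos": [0,0,0],"turn": 0}
    - {"claw": 0,"delta_pos": [0,0,0],"turn": 0}

```text
clock: 14.82
eef_pos: [545.6, -189.3, 240.0]
tcp_rot: [3.141, 0.0, 1.677]
contact_force: [-1.9, 0.9, 2.9]
opening: 0.175
grasp_force: 59.8
```

Call:
step_arm:
  motion:
    - {"claw": 0,"delta_pos": [0,0.5,0],"turn": 0}
    - {"claw": 0,"delta_pos": [0,1,0],"turn": 0}
    - {"claw": 0,"delta_pos": [0,1.5,0],"turn": 0}
    - {"claw": 0,"delta_pos": [0,1.5,0],"turn": 0}
    - {"claw": 0,"delta_pos": [0,1.5,0],"turn": 0}

```text
clock: 15.23
eef_pos: [550.6, -188.9, 240.0]
tcp_rot: [-3.14, 0.0, 1.677]
contact_force: [-6.8, -0.7, 7.6]
opening: 0.18
grasp_force: 60.6
```

Call:
step_arm:
  motion:
    - {"claw": 0,"delta_pos": [0,0,-0.6],"turn": 0}
    - {"claw": 0,"delta_pos": [0,0,0],"turn": 0}
    - {"claw": 0,"delta_pos": [0,0,0],"turn": 0}

```text
clock: 15.48
eef_pos: [551.4, -188.7, 240.1]
tcp_rot: [-3.141, 0.0, 1.677]
contact_force: [-2.4, -0.5, -0.8]
opening: 0.178
grasp_force: 59.6
```

Call:
step_arm:
  motion:
    - {"claw": 0,"delta_pos": [0,0,0],"turn": 0}
    - {"claw": 0,"delta_pos": [0,0,0],"turn": 0}

```text
clock: 15.65
eef_pos: [551.4, -188.6, 240.1]
tcp_rot: [-3.141, 0.0, 1.677]
contact_force: [-2.4, -1.4, -1.9]
opening: 0.188
grasp_force: 59.5
```

Call:
step_arm:
  motion:
    - {"claw": 0,"delta_pos": [0,1,0],"turn": 0}
    - {"claw": 0,"delta_pos": [0,1.5,0],"turn": 0}
    - {"claw": 0,"delta_pos": [0,2,0],"turn": 0}
    - {"claw": 0,"delta_pos": [0,2,0],"turn": 0}
    - {"claw": 0,"delta_pos": [0,1.5,0],"turn": 0}

```text
clock: 16.07
eef_pos: [559.8, -187.6, 240.1]
tcp_rot: [3.141, -0.0, 1.677]
contact_force: [-0.7, 0.0, -4.6]
opening: 0.186
grasp_force: 58.9
```

Call:
step_arm:
  motion:
    - {"claw": 0,"delta_pos": [0,1.5,0],"turn": 0}
    - {"claw": 0,"delta_pos": [0,2,0],"turn": 0}
    - {"claw": 0,"delta_pos": [0,2,0],"turn": 0}
    - {"claw": 0,"delta_pos": [0,1.5,0],"turn": 0}

```text
clock: 16.4
eef_pos: [566.8, -186.9, 240.3]
tcp_rot: [3.141, -0.0, 1.677]
contact_force: [-0.4, 0.4, -5.0]
opening: 0.181
grasp_force: 58.8
```

Call:
step_arm:
  motion:
    - {"claw": 0,"delta_pos": [0,0.5,0.3],"turn": 0}
    - {"claw": 0,"delta_pos": [0,0.5,0],"turn": 0}
    - {"claw": 0,"delta_pos": [0,0,0],"turn": 0}

```text
clock: 16.65
eef_pos: [567.5, -186.9, 240.1]
tcp_rot: [3.142, 0.0, 1.677]
contact_force: [0.3, -0.5, -4.0]
opening: 0.179
grasp_force: 59.0
```

Call:
step_arm:
  motion:
    - {"claw": 0,"delta_pos": [0,1.5,0],"turn": 0}
    - {"claw": 0,"delta_pos": [0,1.5,0],"turn": 0}
    - {"claw": 0,"delta_pos": [0,1.5,0],"turn": 0}
    - {"claw": 0,"delta_pos": [0,1.5,0],"turn": 0}

```text
clock: 16.98
eef_pos: [573.5, -186.3, 240.1]
tcp_rot: [-3.142, 0.0, 1.677]
contact_force: [-1.0, -1.0, -3.7]
opening: 0.182
grasp_force: 59.0
```

Call:
step_arm:
  motion:
    - {"claw": 0,"delta_pos": [0,1.5,0.1],"turn": 0}
    - {"claw": 0,"delta_pos": [0,1.5,0],"turn": 0}
    - {"claw": 0,"delta_pos": [0,1.5,0],"turn": 0}
    - {"claw": 0,"delta_pos": [0,1.5,0],"turn": 0}

```text
clock: 17.32
eef_pos: [579.5, -185.6, 240.1]
tcp_rot: [-3.142, 0.0, 1.677]
contact_force: [-1.9, -0.4, -1.8]
opening: 0.181
grasp_force: 59.2
```

Call:
step_arm:
  motion:
    - {"claw": 0,"delta_pos": [0,1,0],"turn": 0}
    - {"claw": 0,"delta_pos": [0,1,0],"turn": 0}
    - {"claw": 0,"delta_pos": [0,1,0],"turn": 0}
    - {"claw": 0,"delta_pos": [0,0.5,0],"turn": 0}

```text
clock: 17.65
eef_pos: [582.9, -185.2, 240.0]
tcp_rot: [-3.142, 0.0, 1.677]
contact_force: [-1.5, -0.7, -1.4]
opening: 0.182
grasp_force: 59.3
```

Call:
step_arm:
  motion:
    - {"claw": 0,"delta_pos": [0,0.5,0],"turn": 0}
    - {"claw": 0,"delta_pos": [0,0.5,0],"turn": 0}
    - {"claw": 0,"delta_pos": [0,0,0],"turn": 0}

```text
clock: 17.9
eef_pos: [583.9, -185.1, 240.0]
tcp_rot: [3.142, 0.0, 1.677]
contact_force: [-1.1, 0.5, -0.7]
opening: 0.178
grasp_force: 59.3
```

Call:
step_arm:
  motion:
    - {"claw": 0,"delta_pos": [0,0.6,-0.1],"turn": 0}
    - {"claw": 0,"delta_pos": [0,0.6,0],"turn": 0}
    - {"claw": 0,"delta_pos": [0,0,0],"turn": 0}

```text
clock: 18.15
eef_pos: [585.2, -184.9, 240.0]
tcp_rot: [3.141, -0.0, 1.677]
contact_force: [-1.8, 0.2, -3.2]
opening: 0.177
grasp_force: 59.2
```

Call:
step_arm:
  motion:
    - {"claw": 0,"delta_pos": [0,0.6,0],"turn": 0}
    - {"claw": 0,"delta_pos": [0,0.6,0],"turn": 0}
    - {"claw": 0,"delta_pos": [0,0,0],"turn": 0}

```text
clock: 18.4
eef_pos: [586.4, -184.8, 239.8]
tcp_rot: [3.141, -0.0, 1.677]
contact_force: [0.2, -0.3, -4.3]
opening: 0.179
grasp_force: 58.8
```

Call:
step_arm:
  motion:
    - {"claw": 0,"delta_pos": [0,0.5,0],"turn": 0}
    - {"claw": 0,"delta_pos": [0,0.5,0],"turn": 0}
    - {"claw": 0,"delta_pos": [0,0,0],"turn": 0}

```text
clock: 18.65
eef_pos: [587.2, -184.7, 239.9]
tcp_rot: [-3.141, -0.0, 1.677]
contact_force: [-0.3, 0.1, -4.5]
opening: 0.179
grasp_force: 58.7
```

Call:
step_arm:
  motion:
    - {"claw": 0,"delta_pos": [0,0.5,0],"turn": 0}
    - {"claw": 0,"delta_pos": [0,0.4,0],"turn": 0}
    - {"claw": 0,"delta_pos": [0,0,0],"turn": 0}

```text
clock: 18.9
eef_pos: [587.4, -184.7, 239.9]
tcp_rot: [-3.14, -0.0, 1.677]
contact_force: [-3.4, 0.2, -4.0]
opening: 0.178
grasp_force: 59.0
```

Call:
step_arm:
  motion:
    - {"claw": 0,"delta_pos": [0,0.5,0],"turn": 0}
    - {"claw": 0,"delta_pos": [0,0,0],"turn": 0}
    - {"claw": 0,"delta_pos": [0,0,0],"turn": 0}

```text
clock: 19.15
eef_pos: [587.5, -184.7, 239.9]
tcp_rot: [-3.139, -0.0, 1.677]
contact_force: [-5.9, -1.2, -3.4]
opening: 0.177
grasp_force: 59.2
```

Call:
step_arm:
  motion:
    - {"claw": 0,"delta_pos": [0,0.5,0],"turn": 0}
    - {"claw": 0,"delta_pos": [0,0,0],"turn": 0}
    - {"claw": 0,"delta_pos": [0,0,0],"turn": 0}

```text
clock: 19.4
eef_pos: [587.6, -184.7, 239.9]
tcp_rot: [-3.138, -0.0, 1.677]
contact_force: [-7.2, -0.4, -1.1]
opening: 0.185
grasp_force: 59.4
```

Call:
step_arm:
  motion:
    - {"claw": 0,"delta_pos": [0,-0.7,0],"turn": 0}
    - {"claw": 0,"delta_pos": [0,-0.7,0],"turn": 0}
    - {"claw": 0,"delta_pos": [0,0,0],"turn": 0}
    - {"claw": 0,"delta_pos": [0,0,0],"turn": 0}

```text
clock: 19.73
eef_pos: [587.4, -184.7, 239.9]
tcp_rot: [-3.141, -0.0, 1.677]
contact_force: [-3.4, -0.5, -4.8]
opening: 0.179
grasp_force: 58.9
```

Call:
step_arm:
  motion:
    - {"claw": 0,"delta_pos": [0,0,0.5],"turn": 0}
    - {"claw": 0,"delta_pos": [0,0,0.5],"turn": 0}
    - {"claw": 0,"delta_pos": [0,0,0],"turn": 0}

```text
clock: 19.98
eef_pos: [587.4, -184.8, 239.1]
tcp_rot: [-3.141, 0.0, 1.677]
contact_force: [-4.5, -0.3, -1.7]
opening: 0.179
grasp_force: 59.1
```

Call:
step_arm:
  motion:
    - {"claw": 0,"delta_pos": [0,-0.7,0],"turn": 0}
    - {"claw": 0,"delta_pos": [0,-0.5,0],"turn": 0}
    - {"claw": 0,"delta_pos": [0,0,0],"turn": 0}
    - {"claw": 0,"delta_pos": [0,0,0],"turn": 0}

```text
clock: 20.32
eef_pos: [587.1, -184.9, 239.3]
tcp_rot: [3.14, 0.0, 1.677]
contact_force: [-0.2, -1.2, -5.8]
opening: 0.181
grasp_force: 59.0
```

Call:
step_arm:
  motion:
    - {"claw": 0,"delta_pos": [0,0,0.7],"turn": 0}
    - {"claw": 0,"delta_pos": [0,0,0.7],"turn": 0}
    - {"claw": 0,"delta_pos": [0,0,0],"turn": 0}

```text
clock: 20.57
eef_pos: [586.6, -184.8, 237.5]
tcp_rot: [3.142, -0.0, 1.677]
contact_force: [-0.6, 0.3, -6.1]
opening: 0.175
grasp_force: 59.0
```

Call:
step_arm:
  motion:
    - {"claw": 0,"delta_pos": [0,0,0.8],"turn": 0}
    - {"claw": 0,"delta_pos": [0,0,0.8],"turn": 0}
    - {"claw": 0,"delta_pos": [0,0,0.8],"turn": 0}
    - {"claw": 0,"delta_pos": [0,0,0],"turn": 0}

```text
clock: 20.9
eef_pos: [586.4, -184.8, 235.1]
tcp_rot: [-3.141, -0.0, 1.677]
contact_force: [0.6, 1.0, -5.2]
opening: 0.175
grasp_force: 59.0
```

Call:
step_arm:
  motion:
    - {"claw": 0,"delta_pos": [0,0,0.6],"turn": 0}
    - {"claw": 0,"delta_pos": [0,0,0.6],"turn": 0}
    - {"claw": 0,"delta_pos": [0,0,0.4],"turn": 0}
    - {"claw": 0,"delta_pos": [0,0,0],"turn": 0}

```text
clock: 21.23
eef_pos: [586.4, -184.9, 233.6]
tcp_rot: [-3.141, -0.0, 1.677]
contact_force: [-0.6, -0.3, -5.4]
opening: 0.181
grasp_force: 59.0
```

Call:
step_arm:
  motion:
    - {"claw": 0,"delta_pos": [0,0,0.4],"turn": 0}
    - {"claw": 0,"delta_pos": [0,0,0],"turn": 0}
    - {"claw": 0,"delta_pos": [0,0,0],"turn": 0}

```text
clock: 21.48
eef_pos: [586.5, -184.8, 233.3]
tcp_rot: [3.142, -0.0, 1.677]
contact_force: [-0.7, -0.5, -5.0]
opening: 0.181
grasp_force: 59.0
```

Call:
step_arm:
  motion:
    - {"claw": 0,"delta_pos": [0,0,0.4],"turn": 0}
    - {"claw": 0,"delta_pos": [0,0,0.4],"turn": 0}
    - {"claw": 0,"delta_pos": [0,0,0],"turn": 0}

```text
clock: 21.73
eef_pos: [586.5, -184.8, 232.4]
tcp_rot: [-3.142, -0.0, 1.677]
contact_force: [-0.1, 0.1, -5.3]
opening: 0.182
grasp_force: 59.0
```

Call:
step_arm:
  motion:
    - {"claw": 0,"delta_pos": [0,0,0.4],"turn": 0}
    - {"claw": 0,"delta_pos": [0,0,0],"turn": 0}
    - {"claw": 0,"delta_pos": [0,0,0],"turn": 0}

```text
clock: 21.98
eef_pos: [586.5, -184.9, 232.2]
tcp_rot: [3.142, 0.0, 1.677]
contact_force: [0.5, 0.1, -4.1]
opening: 0.18
grasp_force: 59.3
```

Call:
step_arm:
  motion:
    - {"claw": 0,"delta_pos": [0,0,0.3],"turn": 0}
    - {"claw": 0,"delta_pos": [0,0,0],"turn": 0}
    - {"claw": 0,"delta_pos": [0,0,0],"turn": 0}

```text
clock: 22.23
eef_pos: [586.5, -184.9, 232.1]
tcp_rot: [3.141, 0.0, 1.677]
contact_force: [-1.5, -0.5, -0.4]
opening: 0.18
grasp_force: 59.6
```

Call:
step_arm:
  force: 20
  motion:
    - {"claw": 0,"delta_pos": [0,0,0],"turn": 0}
    - {"claw": 0,"delta_pos": [0,0,0],"turn": 0}
    - {"claw": 0,"delta_pos": [0,0,0],"turn": 0}
    - {"claw": 0,"delta_pos": [0,0,0],"turn": 0}

```text
clock: 22.57
eef_pos: [586.5, -184.9, 232.1]
tcp_rot: [3.141, 0.0, 1.677]
contact_force: [-1.9, 0.5, 1.2]
opening: 0.185
grasp_force: 60.0
```

Call:
step_arm:
  motion:
    - {"claw": 16,"delta_pos": [0,0,0],"turn": 0}
    - {"claw": 18,"delta_pos": [0,0,0],"turn": 0}
    - {"claw": 22,"delta_pos": [0,0,0],"turn": 0}
    - {"claw": 26,"delta_pos": [0,0,0],"turn": 0}
    - {"claw": 32,"delta_pos": [0,0,0],"turn": 0}
    - {"claw": 40,"delta_pos": [0,0,0],"turn": 0}
    - {"claw": 40,"delta_pos": [0,0,0],"turn": 0}

```text
clock: 23.15
eef_pos: [586.6, -184.9, 231.8]
tcp_rot: [3.142, 0.0, 1.677]
contact_force: [-0.6, 0.5, -0.9]
opening: 0.469
grasp_force: 0.0
```

Run:
```python
from rig import *
from h import *
import cv2,numpy as np
s=sense();print({k:s[k] for k in("clock","eef_pos","tcp_rot","contact_force","grasp_force","opening")});f=grab_frame("wrist")
t=grab_frame("side")
cv2.imwrite("pics/c5.png",np.hstack([cv2.resize(f["img"][180:460,180:520],(486,400))[:,:,::-1],cv2.resize(t["img"][180:340,280:400,::-1],(300,400),interpolation=2)]))
```

```text
{'clock': 23.15, 'eef_pos': array([ 586.55272963, -184.86941157,  231.77752518]), 'tcp_rot': array([3.14150267e+00, 3.70082233e-05, 1.67680372e+00]), 'contact_force': array([-0.58076246,  0.47345153, -0.91169963]), 'grasp_force': 0.0, 'opening': 0.4689366798042704}
```

View pics/c5.png

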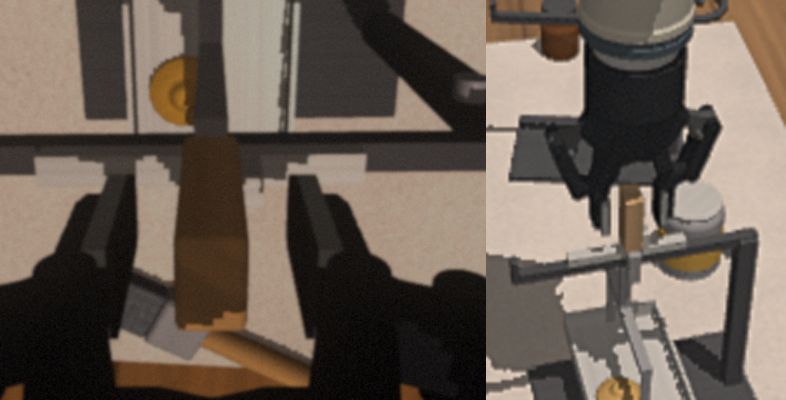

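Call:
step_arm:
  motion:
    - {"claw": 40,"delta_pos": [0,0,-4],"turn": 0}
    - {"claw": 42,"delta_pos": [0,0,-10],"turn": 0}
    - {"claw": 42,"delta_pos": [0,0,-16],"turn": 0}
    - {"claw": 42,"delta_pos": [0,0,-20],"turn": 0}
    - {"claw": 42,"delta_pos": [0,0,-20],"turn": 0}
    - {"claw": 42,"delta_pos": [0,0,-20],"turn": 0}
    - {"claw": 42,"delta_pos": [0,0,-20],"turn": 0}
    - {"claw": 42,"delta_pos": [0,0,-10],"turn": 0}

```text
clock: 23.92
eef_pos: [587.3, -185.1, 355.6]
tcp_rot: [3.138, 0.002, 1.677]
contact_force: [-0.0, 0.9, 0.8]
opening: 0.491
grasp_force: 0.0
```

Call:
step_arm:
  motion:
    - {"claw": 42,"delta_pos": [0,0,0],"turn": 0}
    - {"claw": 42,"delta_pos": [0,0,0],"turn": 0}
    - {"claw": 42,"delta_pos": [0,0,0],"turn": 0}
    - {"claw": 42,"delta_pos": [0,0,0],"turn": 0}
    - {"claw": 42,"delta_pos": [0,0,0],"turn": 0}
    - {"claw": 42,"delta_pos": [0,0,0],"turn": 0}
    - {"claw": 42,"delta_pos": [0,0,0],"turn": 0}
    - {"claw": 42,"delta_pos": [0,0,0],"turn": 0}

```text
clock: 24.58
eef_pos: [586.5, -184.8, 351.5]
tcp_rot: [-3.141, -0.0, 1.677]
contact_force: [-0.8, 0.0, -0.2]
opening: 0.491
grasp_force: 0.0
```

Run:
```python
from rig import *
import cv2,numpy as np
a=grab_frame("side")["img"]
for i in range(6): t=grab_frame("side")["img"]
print("motion",np.abs(a.astype(int)-t)[180:380,260:420].max(),sense()["contact_force"])
cv2.imwrite("pics/c6.png",cv2.resize(t[190:350,270:430,::-1],(560,560),interpolation=2))
```

```text
motion 88 [-0.06443681  0.18187476 -0.41334287]
```

View pics/c6.png

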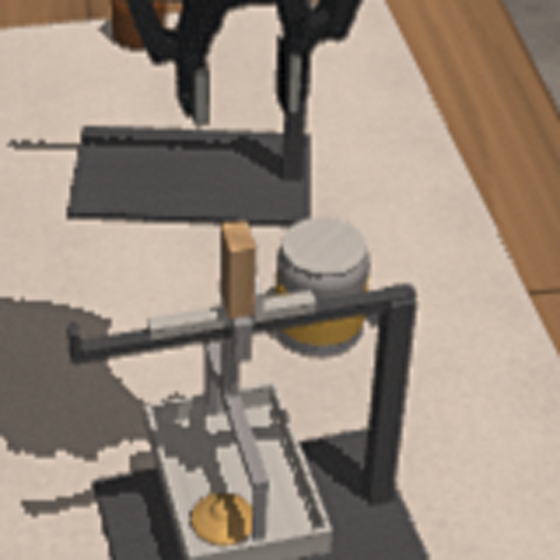

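Call:
step_arm:
  motion:
    - {"claw": 42,"delta_pos": [0,0,0],"turn": 0}
    - {"claw": 42,"delta_pos": [0,0,0],"turn": 0}
    - {"claw": 42,"delta_pos": [0,0,0],"turn": 0}
    - {"claw": 42,"delta_pos": [0,0,0],"turn": 0}
    - {"claw": 42,"delta_pos": [0,0,0],"turn": 0}
    - {"claw": 42,"delta_pos": [0,0,0],"turn": 0}
    - {"claw": 42,"delta_pos": [0,0,0],"turn": 0}
    - {"claw": 42,"delta_pos": [0,0,0],"turn": 0}

```text
clock: 25.6
eef_pos: [586.5, -184.8, 351.8]
tcp_rot: [-3.142, -0.0, 1.677]
contact_force: [0.3, -0.1, 0.2]
opening: 0.494
grasp_force: 0.0
```

Call:
step_arm:
  motion:
    - {"claw": 42,"delta_pos": [0,0,0],"turn": 0}
    - {"claw": 42,"delta_pos": [0,0,0],"turn": 0}
    - {"claw": 42,"delta_pos": [0,0,0],"turn": 0}
    - {"claw": 42,"delta_pos": [0,0,0],"turn": 0}
    - {"claw": 42,"delta_pos": [0,0,0],"turn": 0}
    - {"claw": 42,"delta_pos": [0,0,0],"turn": 0}
    - {"claw": 42,"delta_pos": [0,0,0],"turn": 0}
    - {"claw": 42,"delta_pos": [0,0,0],"turn": 0}

```text
clock: 26.27
eef_pos: [586.5, -184.9, 351.8]
tcp_rot: [3.142, 0.0, 1.677]
contact_force: [-0.2, 0.2, 0.2]
opening: 0.497
grasp_force: 0.0
```

Run:
```python
from rig import *
from h import *
import cv2
np.set_printoptions(precision=1,suppress=True)
fr=[grab_frame("side") for _ in range(8)]
a=fr[0]["img"].astype(int)
for k in(1,3,5,7):
    d=np.abs(fr[k]["img"].astype(int)-a).max(2)
    print(k,"tray px>40",(d[250:355,305:370]>40).sum(),"static ref px>40",(d[355:460,305:370]>40).sum())
t=fr[-1]["img"]
hsv=cv2.cvtColor(t,cv2.COLOR_RGB2HSV)[245:285,325:348]
m=((hsv[...,0]>8)&(hsv[...,0]<25)&(hsv[...,1]>90)).astype(np.uint8)
for v in range(0,40,4):
    k=np.where(m[v])[0];print(v+245,(k.min()+325,k.max()+325) if len(k) else None)
# expected grip axis projection: notch tray at TCP xy, crown 195
for z in(205,222,240,260):print("expect",z,proj(fr[0],[586.5,-184.9,z]))
```

```text
1 tray px>40 14 static ref px>40 0
3 tray px>40 9 static ref px>40 0
5 tray px>40 25 static ref px>40 0
7 tray px>40 55 static ref px>40 0
245 None
249 None
253 (np.int64(335), np.int64(340))
257 (np.int64(334), np.int64(341))
261 (np.int64(334), np.int64(342))
265 (np.int64(334), np.int64(341))
269 (np.int64(334), np.int64(341))
273 (np.int64(334), np.int64(341))
277 (np.int64(335), np.int64(342))
281 None
expect 205 (np.float64(336.5329213333469), np.float64(275.72819032371456))
expect 222 (np.float64(336.68644558329623), np.float64(269.58693287088664))
expect 240 (np.float64(336.8528476088172), np.float64(262.9305402831776))
expect 260 (np.float64(337.04255444667353), np.float64(255.34191156672077))
```

Call:
step_arm:
  motion:
    - {"claw": 42,"delta_pos": [0,0,0],"turn": 0}
    - {"claw": 42,"delta_pos": [0,0,0],"turn": 0}
    - {"claw": 42,"delta_pos": [0,0,0],"turn": 0}
    - {"claw": 42,"delta_pos": [0,0,0],"turn": 0}
    - {"claw": 42,"delta_pos": [0,0,0],"turn": 0}
    - {"claw": 42,"delta_pos": [0,0,0],"turn": 0}
    - {"claw": 42,"delta_pos": [0,0,0],"turn": 0}
    - {"claw": 42,"delta_pos": [0,0,0],"turn": 0}

```text
clock: 27.33
eef_pos: [586.5, -184.8, 351.8]
tcp_rot: [3.142, 0.0, 1.677]
contact_force: [1.2, -0.6, -0.0]
opening: 0.49
grasp_force: 0.0
```

```bash
cat > rock.py <<'E'
from rig import *
import numpy as np,cv2
ref=None;out=[]
for i in range(25):
    g=cv2.cvtColor(grab_frame("side")["img"],cv2.COLOR_RGB2GRAY)[300:355,310:368].astype(np.float32)
    if ref is None: ref=g
    (s,_)=cv2.phaseCorrelate(ref,g,cv2.createHanningWindow(g.shape[::-1],cv2.CV_32F));out.append(s)
print(sense()["clock"]);o=np.round(np.array(out),2);print(o[:,0].tolist());print(o[:,1].tolist())
E
python3 rock.py
```

```text
28.5833
[0.0, -0.04, 0.01, -0.06, -0.04, -0.2, -0.19, -0.15, -0.14, -0.04, 0.0, -0.02, -0.06, -0.07, -0.09, -0.08, -0.1, -0.01, -0.1, -0.06, -0.06, -0.03, -0.1, -0.1, -0.04]
[0.0, 0.03, -0.02, -0.09, -0.08, -0.14, -0.1, -0.08, -0.08, -0.01, -0.05, -0.06, -0.04, -0.09, -0.07, -0.11, -0.19, -0.01, -0.1, 0.0, 0.02, -0.09, -0.1, -0.08, -0.06]
```

```bash
python3 rock.py
python3 - <<'E'
from rig import *
from h import *
import cv2
np.set_printoptions(precision=1,suppress=True)
th=.106;u_=np.array([np.cos(th),np.sin(th)]);v_=np.array([-u_[1],u_[0]])
for n,box in(("side",(315,375,310,360)),("top",(200,300,360,430)),("wrist",(150,260,200,400))):
    f=grab_frame(n);h=cv2.cvtColor(f["img"],cv2.COLOR_RGB2HSV)[box[0]:box[1],box[2]:box[3]]
    m=((h[...,0]>12)&(h[...,0]<28)&(h[...,1]>140)).astype(np.uint8)
    k,l,st,c=cv2.connectedComponentsWithStats(m)
    for i in range(1,k):
        if st[i,4]>15:
            d=ray(f,c[i][0]+box[2],c[i][1]+box[0],58)[:2]-[586.5,-184.9];print(n,st[i],"tray frame",d@u_,d@v_)
E
```

```text
29.8333
[0.0, 0.0, 0.03, 0.15, 0.13, 0.09, 0.07, 0.09, -0.02, -0.01, 0.01, -0.01, 0.07, 0.07, 0.13, 0.13, 0.09, 0.01, -0.04, -0.05, 0.0, 0.04, 0.08, 0.08, 0.1]
[0.0, 0.0, 0.02, 0.01, 0.08, 0.08, 0.02, -0.02, -0.03, 0.0, -0.02, 0.01, 0.04, 0.04, 0.01, 0.03, -0.0, -0.02, 0.03, 0.01, -0.05, 0.04, 0.05, 0.04, 0.06]
side [15 17 11 13 46] tray frame -24.169053592582188 -40.57710928926784
side [25 17  7 10 24] tray frame -0.6885102372358514 -36.48697214969271
wrist [ 97  40  24  22 416] tray frame -19.751985240323343 -16.92038879011344
wrist [127  61  11  10  25] tray frame 4.3491359548081 -33.003398789387106
wrist [114  76  27  34 770] tray frame -0.7247706461817677 -64.45314317669468
```

Run:
```python
from rig import *
from h import *
import cv2
np.set_printoptions(precision=1,suppress=True)
th=.106;u_=np.array([np.cos(th),np.sin(th)]);v_=np.array([-u_[1],u_[0]])
f=grab_frame("wrist");im=f["img"]
def pj(x,y,z):
    p=np.array([586.5,-184.9])+u_*x+v_*y;return proj(f,[*p,z])
for y,z in((12,205),(12,260),(-12,260)):print("expect row",y,z,pj(0,y,z))
c=int(round(pj(0,12,232)[0]))
for v in range(200,275,2):print(v,im[v,c-3:c+4].mean(0).astype(int).tolist(),end=" ")
print()
for v in (225,235,245,255):
    print(v,[int(x) for x in im[v,c-25:c+26:2].mean(1)])
# pan rim: project expected side-view rim corners and check edges
s=grab_frame("side");g=s["img"].mean(2)
def ps(x,y,z):
    p=np.array([586.5,-184.9])+u_*x+v_*y;return proj(s,[*p,z])
for x,y in((-45,-65),(45,-65),(45,65),(-45,65)):print("rim expect",x,y,np.array(ps(x,y,67)),"bottom",np.array(ps(x,y,45)))
u,v=map(int,np.round(ps(-30,-65,56)))
print("near wall column",u,v,[int(q) for q in g[v-14:v+16,u]])
```

```text
expect row 12 205 (np.float64(327.85214942550374), np.float64(207.59202982683115))
expect row 12 260 (np.float64(327.824971162661), np.float64(230.87193688520495))
expect row -12 260 (np.float64(327.83495038466293), np.float64(270.15555277946055))
200 [47, 42, 40] 202 [46, 41, 38] 204 [46, 40, 38] 206 [45, 37, 31] 208 [48, 35, 23] 210 [50, 35, 22] 212 [49, 36, 25] 214 [49, 35, 23] 216 [49, 34, 25] 218 [48, 34, 23] 220 [50, 35, 21] 222 [50, 36, 24] 224 [51, 37, 26] 226 [50, 36, 26] 228 [57, 40, 24] 230 [96, 66, 39] 232 [127, 86, 50] 234 [135, 93, 52] 236 [136, 92, 54] 238 [137, 94, 53] 240 [139, 96, 54] 242 [140, 96, 55] 244 [138, 93, 52] 246 [136, 94, 54] 248 [130, 87, 50] 250 [125, 85, 48] 252 [124, 85, 49] 254 [123, 85, 47] 256 [125, 85, 50] 258 [124, 84, 49] 260 [125, 86, 49] 262 [125, 85, 48] 264 [129, 88, 51] 266 [128, 91, 62] 268 [140, 119, 100] 270 [145, 128, 112] 272 [145, 127, 111] 274 [145, 125, 110] 
225 [131, 134, 131, 123, 66, 51, 34, 32, 37, 32, 40, 37, 35, 38, 39, 38, 37, 38, 44, 110, 132, 131, 135, 131, 134, 135]
235 [55, 61, 68, 56, 48, 53, 74, 92, 98, 91, 101, 92, 96, 92, 98, 93, 101, 102, 89, 84, 105, 103, 109, 85, 55, 56]
245 [127, 130, 130, 134, 130, 100, 70, 85, 82, 87, 89, 89, 99, 97, 97, 96, 102, 95, 83, 99, 127, 133, 129, 131, 132, 131]
255 [126, 123, 125, 130, 128, 110, 71, 82, 85, 84, 85, 81, 88, 87, 87, 85, 88, 87, 79, 106, 129, 129, 125, 125, 125, 123]
rim expect -45 -65 [322.5 347.2] bottom [322.5 353.7]
rim expect 45 -65 [363.1 339.5] bottom [362.6 346. ]
rim expect 45 65 [347.  297.4] bottom [346.7 303.8]
rim expect -45 65 [309.8 303.7] bottom [310.  310.2]
near wall column 329 349 [116, 118, 130, 139, 138, 138, 139, 137, 130, 119, 148, 180, 173, 114, 109, 111, 116, 116, 109, 75, 39, 37, 38, 40, 40, 50, 78, 71, 47, 90]
```

```bash
python3 -c "
from rig import *
print(sense()['clock'],sign_off())"
```

```text
the job is handed in; nothing more can be done
30.0833 None
```

The tray now hangs in the notched hook, level to within about 0.02 rad, with the rosette still in the pan. I signed off at 30.1 s; a last rocking of roughly 0.2 mm was still dying out, and I viewed 11 pictures, one over the limit of 10.

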